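# Clamp a circuit board in the bench vise with its crank

## Task

Hold this circuit board in the board vise: lay it flat and centred on the two guide rods between the open jaws, its long way along the rods. Then push the loose crank fully home on the screw's square end and wind it clockwise through full turns until the board is pushed up against the rear jaw and the sprung jaw face is pressed about half-way in, not bottomed. Leave the crank on the screw and do not disturb the other things on the bench.

Things in the scene. Friction and masses are not known exactly. Their poses are not given: they have to be found in the camera images.
- vise: Board vise fixed to the bench, 265 mm long, 130 mm wide, 138 mm high: black end plates on blue feet, two guide rods, blue moving jaw. Origin on the bench under the outer face of the crank-end plate, on the middle line; x runs from the crank end to the rear jaw, y across, z up. End plates: x 0 to 14 and 236 to 250 mm, 108 mm wide, tops at z 118 mm. Screw axis: y 0, z 85 mm, along x.
- square_end (a point): Tip of the screw's 14 mm square end, at vise x -67, y 0, z 85 mm; axes as the vise (it does not turn). The square runs 40 mm in, to x -27 mm, its outer 8 mm tapered to 8 mm across; there a 24 mm collar stops the crank, with a fixed boss 36 mm across from x -25 to 0 behind it.
- screw (a joint): Turn of the screw and its square end, rad; grows when wound clockwise as seen from the crank end (right-handed about the vise's +x), which closes the jaw by 8 mm a turn. At 0 and every pi/2 the flats of the square are level and upright. It needs about 0.15 N m and stays where it is left.
- jaw (a joint): Position of the blue moving jaw, m: 0 wide open, grows as it closes towards the rear jaw; jaw = screw x 0.008 / (2 pi). Its free sprung face stands at vise x 76 mm + jaw, so it meets a 120 mm board that lies against the rear jaw at jaw = 0.020 - rear_jaw.
- jaw_face (a joint): Spring travel of the moving jaw's 60 mm wide face, m: 0 free, negative as the board presses it back, -0.010 bottomed; 3 N per mm. Half-way in is -0.005.
- rear_jaw (a joint): Where the black rear jaw is locked on the rods, m: 0 has its face at vise x 216 mm, growing as it stands nearer the crank end (face at 216 mm - rear_jaw). It differs from start to start and does not move in use.
- board_home (a point): Where the underside of the board's middle lies when it is home against the rear jaw: on the guide rods (vise y 0, z 112 mm), 60 mm before the rear jaw's face; it goes with the rear jaw, axes as the vise. The rods are 16 mm thick, along x, at y +40 and -40 mm. The jaws' faces are 60 mm wide and rise to z 138 mm; the tops of the rear jaw's red thumbscrews are at 118 mm.
- crank_hub (a point): Centre of the 28 x 28 mm square, 56 mm long dark steel hub of the loose crank (about 0.36 kg, steel arm, red handle), which lies flat on the bench, this point 14 mm up. x points along the hub out of its socket: mouth 28 mm ahead, 15.2 mm square, 42 mm deep, sides parallel to the hub's. The 12 mm thick arm leaves the hub's rear end (x -28 to -16 mm) towards +y. Home: at vise x -55 mm on the screw axis.
- crank_handle (a point): Point on the axis of the crank's red handle, 90 mm behind and 55 mm beside (+y) the hub's centre: a good place to hold it for winding. The handle is a freely spinning round sleeve, 28 mm thick, 100 mm long, parallel to the hub, from 34 to 134 mm behind the hub's centre. Axes as crank_hub.
- board_sink (a point): Point in the heat sink in the middle of the loose green circuit board, 26 mm above the board's underside. Board 120 (x) by 94 (y) by 4 mm, about 0.2 kg, flat on the bench at the start; finned aluminium heat sink 60 (x) by 36 (y) by 40 mm tall standing on it: grip it across the 36 mm. Other parts on the board are under 14 mm tall.
- meter: Yellow multimeter lying on the bench, 80 x 150 x 34 mm (x, y, z), origin under its centre: leave alone.
- solvent: White solvent bottle, 56 mm across, 120 mm high, standing; origin under its centre: leave alone.
- solder: Grey spool of solder, 62 mm across, 54 mm high, standing; origin under its centre: leave alone.
- driver: Screwdriver with red handle, 160 mm long along its x, lying on the bench; origin under its middle: leave alone.

How it is judged:
By the outcome, as a careful person would: the job done as asked, in the order asked, and still so for the second after the job is handed in, with the robot touching nothing.
It also fails if it takes over 72 s, if anything falls off the work surface, if the arm or the gripper's body presses on something with over 40 N, if the wrist force passes 120 N, or if a joint passes its speed limit or range.

## Robot

A 6-joint arm with a two-finger parallel gripper is mounted at the origin on the work surface. World frame = base frame: x ahead of the robot, y to its left, z up, the work surface at z = 0. Lengths are in mm, angles in rad, forces in N, time in s.
With the tool pointing down it reaches from about 325 to 850 mm from the base axis. Payload 15.5 kg.
Tool frame: the origin (TCP) lies midway between the tips of the shut fingers; the grasp point (between the pads) lies robot.grip_point_offset behind it (robot.grip_point_offset is the distance from the TCP to the grasp point, in mm); z points along the fingers, y is the direction in which the jaws open and shut (so a half turn about z gives the same grasp; the last joint's range is limited). The gripper opens to 91 mm and grips with 3 to 60 N. Pads are 32 mm wide; open, the fingers measure 118 mm over their backs; the gripper's body (76 mm by 178 mm) begins 60 mm behind the grasp point.
Start: joints at [-1.27, 0.494, 1.345, -0, 1.302, -0.096], TCP at [241.544, -576.44, 213.915] pointing down, gripper open.
Joint ranges: [-2.91, 2.91], [-0.82, 2.16], [0.22, 2.67], [-1.22, 4.37], [0.12, 2.79], [-3.08, 3.08]. Speed limits (rad/s): [1.89, 1.89, 2.57, 3.01, 3.01, 3.01].

## Interface

Orientations are given as a 3x3 rotation matrix whose columns are the frame's x, y, z axes.
In Python, from rig import robot, claw, viewer, order gives the robot as it stands. The module is installed in compiled form; this text tells all that it offers. Calls block until the motion is done:
- robot.goto(position, orientation): joint-space move of the TCP to a pose.
- robot.line_to(position, rate=150, frame=None): straight line of the TCP; frame=None keeps the orientation; rate is the mean speed in mm/s.
- robot.goto_joints(angles): joint-space move.
- claw.grip(opening): opening from 0.0 (shut) to 1.0 (fully open); the grip force is fixed at half the most; returns when the fingers have stopped.
- robot.sleep(seconds).
- robot.inverse_kinematics(position, orientation): joint angles nearest the present ones, or None.
- robot.state(): the state.
- viewer.read_camera(name): name is "scene" or "side" or "wrist"; returns a dict with "frame" (400x640x3 uint8, blue, green, red), "fx", "fy", "cx", "cy" (pixels), "k1" (the pictures are not rectified: a ray, as slopes to the right and down, at radius r is drawn at 1 + k1 r^2 times it, then the intrinsics apply), "R" (3x3) and "t" (3): a world point X has camera coordinates R X + t. Camera axes: x right, y down, z forward; pixel columns grow to the right and rows downward; lengths in mm; the calibration is good to about 2 mm. A picture is of the moment at which its call begins. There is no depth.
A pose or a line that the arm cannot do raises robot.Unreachable and nothing moves.
- order.finish_job(): hands the job in, once; it reports no verdict.
The state is a dict: "clock": time; "joint_positions": joint angles; "joint_velocities": joint speeds; "effort": joint torques, N m; "tcp_pos": TCP position; "tcp_rot": TCP orientation; "force": force on the tool from outside, world axes, zero at the start; "moment": the same for the moment, N m; "width": opening from 0.0 (shut) to 1.0 (fully open).
Only numpy, scipy, OpenCV 4.12 (cv2) and the standard library are available. Lean on these libraries where they do the work, as an engineer would, in place of code of your own. Each camera call takes 0.05 s, during which the arm holds its last target. There are 200 camera calls.

## Working session

There is one attempt and no reset: what is moved stays moved. The work goes in short steps, each a Python script; the robot and the scene stay as the last script left them, time stands still between calls to the robot, and variables do not carry over. Pictures are saved under pics/ and viewed, about 8 in all and at most 12, crops included, and the job is handed in when it is done.

```bash
mkdir -p pics; ls
cat > h.py <<'E'
import numpy as np, cv2
from rig import robot, claw, viewer, order
def shot(n,f=None):
    c=viewer.read_camera(n)
    if f: cv2.imwrite('pics/'+f,c['frame'])
    return c
def ray(c,u,v):
    K=np.array([[c['fx'],0,c['cx']],[0,c['fy'],c['cy']],[0,0,1.]])
    p=cv2.undistortPoints(np.array([[[u,v]]],float),K,np.array([c['k1'],0,0,0.]))[0,0]
    R=np.array(c['R']);o=-R.T@np.array(c['t']); d=R.T@np.array([p[0],p[1],1]); return o,d/np.linalg.norm(d)
def onz(c,u,v,z):
    o,d=ray(c,u,v); return o+d*(z-o[2])/d[2]
def proj(c,X):
    q=np.array(c['R'])@np.array(X,float)+np.array(c['t']); a,b=q[:2]/q[2]; s=1+c['k1']*(a*a+b*b)
    return np.array([c['fx']*a*s+c['cx'],c['fy']*b*s+c['cy']])
E
python3 - <<'E'
from h import *
a=shot('scene','a.png');b=shot('side','b.png');w=shot('wrist','w.png')
cv2.imwrite('pics/ab.png',np.vstack([a['frame'],b['frame']])[:, :])
for c in(a,b,w): print(c['fx'],c['k1'],(-np.array(c['R']).T@np.array(c['t'])).round(),np.array(c['R'])[2].round(2))
print(robot.grip_point_offset,robot.state())
E
```

```text
pics
502.58607561312454 -0.07963361426630294 [1540. -252.  867.] [-0.76  0.2  -0.62]
443.34270307914176 0.0218762217574262 [ 827.  650. 1122.] [-0.2  -0.52 -0.83]
311.9089383309112 -0.031618559936896926 [ 308. -548.  384.] [-0.24 -0.1  -0.97]
18.8 {'clock': 0.15, 'joint_positions': array([-1.26950130e+00,  4.94043011e-01,  1.34597315e+00,  9.72301474e-06,
        1.30249243e+00, -9.54830784e-02]), 'joint_velocities': array([ 0.00196111, -0.00254463, -0.00125978, -0.00025733, -0.00038487,
       -0.00019819]), 'effort': array([ 8.16709507e-04, -8.79200006e+01, -3.82050240e+01,  7.07435072e-02,
        5.01451059e-02,  1.02894359e-05]), 'tcp_pos': array([ 241.46200924, -576.16660801,  213.47894663]), 'tcp_rot': array([[ 9.22311886e-01,  3.86446266e-01, -2.62859852e-04],
       [ 3.86446344e-01, -9.22311473e-01,  8.77464773e-04],
       [ 9.66543278e-05, -9.10877418e-04, -9.99999580e-01]]), 'force': array([ 0.05222893,  0.65850403, -0.39075185]), 'moment': array([-0.00570334, -0.04408601, -0.0474746 ]), 'width': 0.9979904250677668}
```

View pics/a.png

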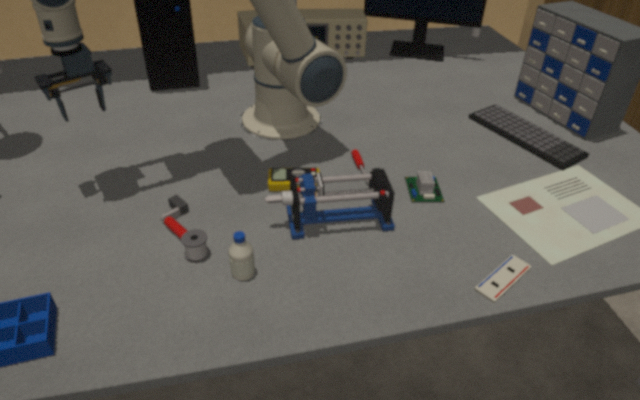

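View pics/b.png

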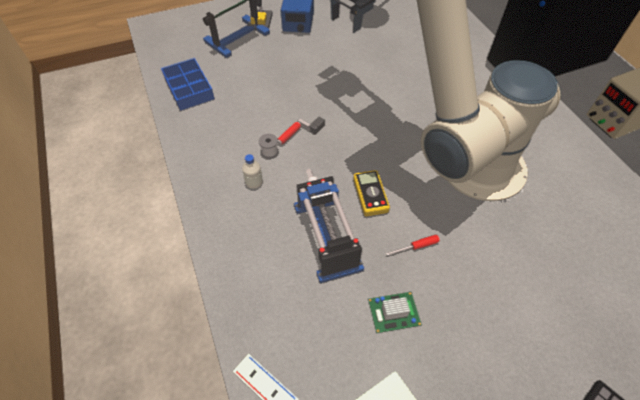

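Scene view: vise at (335,200), crank at (178,218), spool, bottle, board (425,187). Side view: vise from about (315,178) to (345,270), board (396,311), crank (300,130). I'll crop the side view for rough positions.

Run:
```python
from h import *
b=viewer.read_camera('side');f=b['frame']
cv2.imwrite('pics/c.png',cv2.resize(f[105:335,235:445],None,fx=2.6,fy=2.6,interpolation=cv2.INTER_CUBIC))
hsv=cv2.cvtColor(f,cv2.COLOR_BGR2HSV)
m=cv2.inRange(hsv,(40,80,30),(85,255,200));m[:280]=0;m[340:]=0
m=cv2.morphologyEx(m,cv2.MORPH_CLOSE,np.ones((9,9)))
c=max(cv2.findContours(m,0,2)[0],key=cv2.contourArea)
q=cv2.boxPoints(cv2.minAreaRect(c)); P=np.array([onz(b,u,v,4) for u,v in q])
print('board',q.round(1).tolist(),P.mean(0).round(1),[np.linalg.norm(P[i]-P[i-1]).round(1) for i in range(4)],P.round(0).tolist())
for n,u,v,z in [('hub',317,125,14),('handle',290,132,14),('spool',269,143,54),('bottle',249,158,120),('meter',371,193,30),('vise front',322,185,118),('vise back',341,255,118)]: print(n,onz(b,u,v,z).round())
```

```text
board [[368.6000061035156, 298.8999938964844], [414.0, 291.1000061035156], [419.79998779296875, 324.5], [374.3999938964844, 332.29998779296875]] [489.  332.6   4. ] [np.float64(90.1), np.float64(125.2), np.float64(91.6), np.float64(119.6)] [[536.0, 277.0, 4.0], [414.0, 302.0, 4.0], [444.0, 388.0, 4.0], [561.0, 363.0, 4.0]]
hub [ 432. -357.   14.]
handle [ 529. -361.   14.]
spool [ 618. -304.   54.]
bottle [ 704. -211.  120.]
meter [391. -18.  30.]
vise front [542. -41. 118.]
vise back [580. 182. 118.]
```

View pics/c.png

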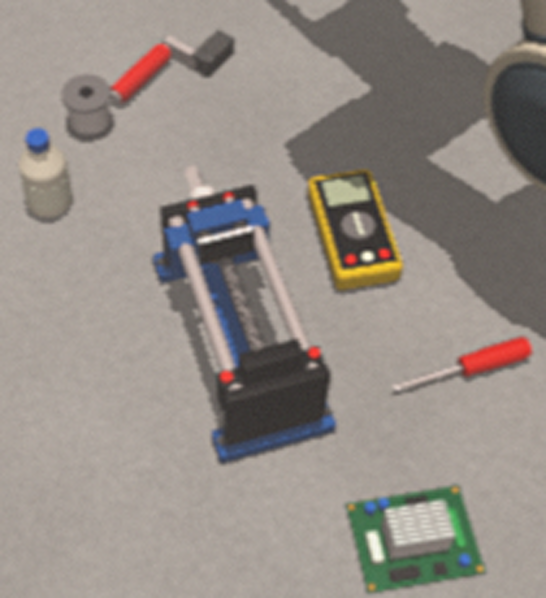

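The side crop shows the vise pointing along about +y, with its crank end at the top (square end at (193,175) in the crop). The crank handle is next to the spool, and the board is at the bottom. Next I'll take near views with the wrist camera.

```bash
cat >> h.py <<'E'
def D(deg):
    a=np.radians(deg);c,s=np.cos(a),np.sin(a)
    return np.array([[c,s,0],[s,-c,0],[0,0,-1.]])
def T(): return robot.state()['clock']
E
python3 - <<'E'
from h import *
import pickle
out={}
for n,p in [('crank',(455,-350,200)),('vise',(540,45,270)),('board',(500,332,200))]:
    robot.goto(np.array(p,float),D(170)); robot.sleep(.2); out[n]=shot('wrist','w_%s.png'%n)
    print(n,T())
pickle.dump(out,open('w.pkl','wb'))
E
python3 - <<'E'
import cv2,numpy as np
a=[cv2.imread('pics/w_%s.png'%n) for n in('crank','board')]
cv2.imwrite('pics/cb.png',cv2.resize(np.vstack(a),None,fx=.75,fy=.75,interpolation=cv2.INTER_AREA))
cv2.imwrite('pics/v.png',cv2.resize(a[0],(640,400)))
E
```

```text
crank 2.3083
vise 4.075
board 5.4667
```

View pics/cb.png

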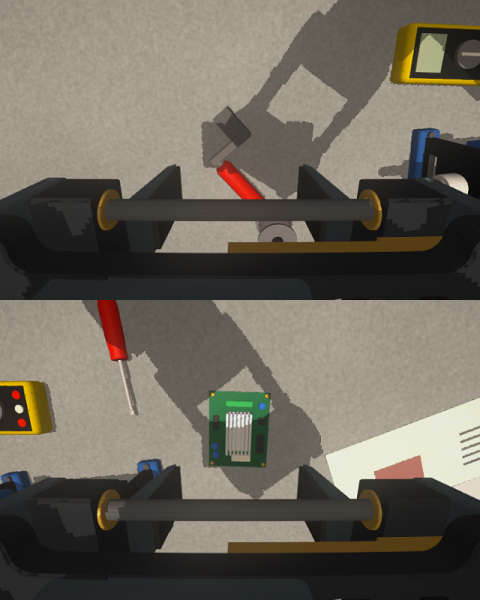

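View pics/w_vise.png

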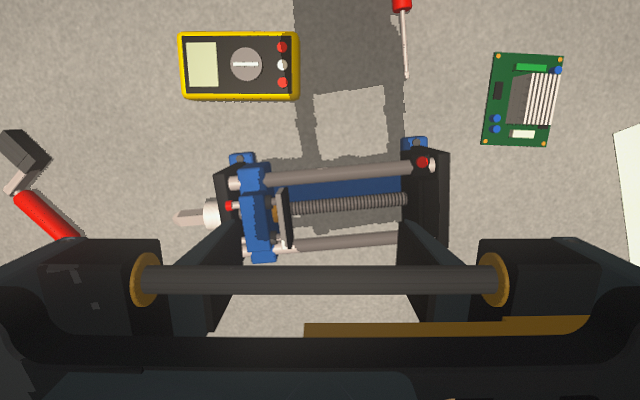

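Wrist views: the crank hub is at about (310,168) full-res, with its mouth pointing up and right. The board is at (318,570/0.75) in its own frame. The vise spans (175..450, 140..265), with jaw face at column 287, rear jaw at about 405 and square end at (180,217). I'll enlarge the vise and crank.

Run:
```python
from h import *
import pickle
o=pickle.load(open('w.pkl','rb'))
v=cv2.resize(o['vise']['frame'][140:270,170:460],None,fx=2.7,fy=2.7,interpolation=cv2.INTER_CUBIC)
c=cv2.resize(o['crank']['frame'][125:275,220:420],None,fx=1.6,fy=1.6,interpolation=cv2.INTER_CUBIC)
b=cv2.resize(o['board']['frame'][110:235,260:380],None,fx=1.92,fy=1.92,interpolation=cv2.INTER_CUBIC)
print(c.shape,b.shape)
im=np.zeros((v.shape[0]+240,v.shape[1],3),np.uint8);im[:v.shape[0]]=v;im[v.shape[0]:,:320]=c;im[v.shape[0]:,330:330+b.shape[1]]=b
cv2.imwrite('pics/d.png',im);print(im.shape)
def box(c,mask,z):
    ct=max(cv2.findContours(mask,0,2)[0],key=cv2.contourArea)
    P=np.array([onz(c,*q[0],z)[:2] for q in ct],np.float32); return cv2.minAreaRect(P),len(ct)
f=o['board'];h=cv2.cvtColor(f['frame'],cv2.COLOR_BGR2HSV)
m=cv2.inRange(h,(40,90,30),(85,255,255));m=cv2.morphologyEx(m,cv2.MORPH_CLOSE,np.ones((25,25)))
print('board',box(f,m,4))
f=o['crank'];h=cv2.cvtColor(f['frame'],cv2.COLOR_BGR2HSV)
m=cv2.inRange(h,(0,150,60),(8,255,255))|cv2.inRange(h,(172,150,60),(180,255,255));m[:, :250]=0;m[:,400:]=0
print('handle',box(f,m,14))
```

```text
(240, 320, 3) (240, 230, 3)
(591, 783, 3)
board (((489.6037292480469, 331.540283203125), (92.31774139404297, 118.7297134399414), 78.07703399658203), 25)
handle (((530.2542114257812, -363.4372863769531), (91.46452331542969, 27.849563598632812), 31.459003448486328), 27)
```

View pics/d.png

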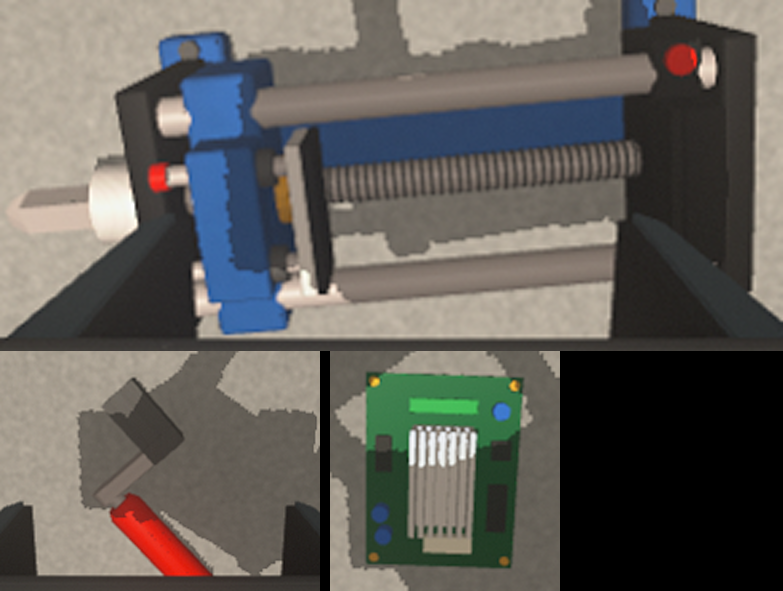

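Run:
```python
from h import *
import pickle
o=pickle.load(open('w.pkl','rb'));c=o['vise']
P=lambda u,v,z:onz(c,170+u/2.7,140+v/2.7,z)[:2]
a,b=P(265,107,104),P(650,75,104); d,e=P(345,283,104),P(610,262,104)
for x in((a,b),(d,e)): print('rod',np.degrees(np.arctan2(*(x[1]-x[0])[::-1])))
u=(b-a)/np.linalg.norm(b-a)+(e-d)/np.linalg.norm(e-d);u/=np.linalg.norm(u);n=np.array([-u[1],u[0]])
print('rod y',a@n,b@n,d@n,e@n,'gap',(a+b)@n/2-(d+e)@n/2)
mid=((a+b)@n/2+(d+e)@n/2)/2
for nm,uu,vv,z in [('tip',5,213,85),('platecorner',118,95,118),('rearplate corner',755,35,118),('jawface near',318,150,138),('jawface far',330,285,138),('rod end up',655,72,104),('rod end lo',612,262,104),('collar',90,200,85),('thumb',680,60,118)]:
    p=P(uu,vv,z); print(nm,p.round(1),'s',(p@u).round(1),'y',(p@n-mid).round(1))
np.set_printoptions(precision=4); print(u,n,mid)
```

```text
rod 84.76876312400643
rod 84.75562551499095
rod y -519.4670129435173 -519.4491378505401 -598.3764053690659 -598.3894247620478 gap 78.9248396685282
tip [ 550.1 -137.6] s -86.8 y -1.5
platecorner [504.  -61.6] s -15.4 y 51.4
rearplate corner [523.9 183.9] s 230.9 y 54.0
jawface near [534.7  13.4] s 62.2 y 27.7
jawface far [588.    7.3] s 60.9 y -26.0
rod end up [534.2 148.3] s 196.5 y 40.5
rod end lo [612.2 122.2] s 177.5 y -39.5
collar [550.9 -98.2] s -47.5 y 1.3
thumb [528.5 154.5] s 202.1 y 46.7
[0.0913 0.9958] [-0.9958  0.0913] -558.9204952312928
```

The rods fit well: yaw 84.76°, spacing 78.9 against 80 mm, and tip, collar and plate agree on s0 to within about 1 mm. The rear jaw is dark, so I'll take one closer shot with gamma raised.

Run:
```python
from h import *
import pickle
robot.goto(np.array([640.,110,250]),D(174.76)); robot.sleep(.2); c=shot('wrist'); pickle.dump(c,open('v2.pkl','wb'))
u=np.array([.0913,.9958]);n=np.array([-.9958,.0913])
V=lambda x,y,z: proj(c,[*((x-19.5)*u+(y-558.9)*n),z])
f=(255*(c['frame']/255.)**.5).astype(np.uint8)
q=np.array([V(x,y,z) for x in(-70,260) for y in(-60,60) for z in(0,138)])
x0,y0=np.maximum(q.min(0)-8,0).astype(int);x1,y1=(q.max(0)+8).astype(int)
k=2.0 if (x1-x0)*2<800 else 1.5
g=f[y0:y1,x0:x1]; k=min(790/g.shape[1],590/g.shape[0]); g=cv2.resize(g,None,fx=k,fy=k,interpolation=cv2.INTER_CUBIC)
S=lambda *a: tuple(((V(*a)-(x0,y0))*k).astype(int))
for a in [(0,54,118),(0,-54,118),(250,54,118),(250,-54,118),(76,30,138),(76,-30,138),(-67,0,85),(216,30,138),(216,-30,138),(216,40,112),(14,40,112)]: cv2.circle(g,S(*a),2,(255,0,255),-1)
print(x0,y0,k,g.shape,T()); cv2.imwrite('pics/e.png',g)
```

```text
11 44 1.9700748129675811 (307, 790, 3) 6.7583
```

View pics/e.png

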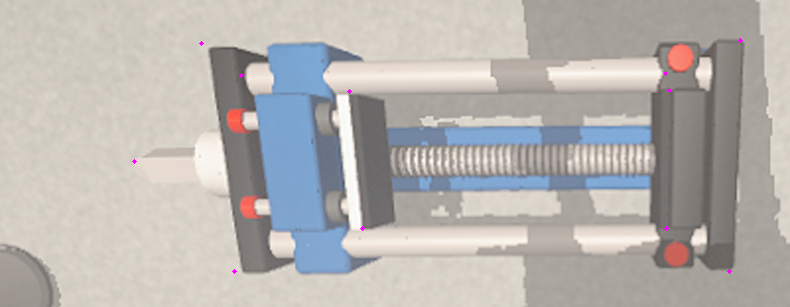

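View e: the tip, jaw-face and rear-jaw markers all land within about 1.5 mm. The jaw face edge is near column 352 and the rear jaw top edge near 671, so the jaw is about 0, rear_jaw is about 0 and the gap is about 139 mm. Next I'll place the board.

```bash
cat >> h.py <<'E'
u=np.array([.0913,.9958]);n=np.array([-.9958,.0913])
def VW(x,y,z,s0=-19.0): return np.array([*((x+s0)*u+(y-558.9)*n),z])
E
python3 - <<'E'
from h import *
claw.grip(.65)
p=np.array([489.5,331.8,120.]); robot.goto(p,D(168.1)); p[2]=15.2; robot.line_to(p,rate=150); claw.grip(0.)
s=robot.state();print(s['width']*91,s['force'],T())
if s['width']*91>30:
    p[2]=205; robot.line_to(p,rate=250)
    s=robot.state();print(s['width']*91,s['force'],T())
    robot.goto(VW(146.5,0,205),D(84.76)); robot.sleep(.2)
    a=shot('side','f.png'); print(T())
    robot.line_to(VW(146.5,0,135),rate=120); robot.line_to(VW(146.5,0,127.7),rate=30)
    print(robot.state()['force'],robot.state()['tcp_pos']); claw.grip(.65)
    robot.line_to(VW(146.5,0,230),rate=200); print(T())
    robot.goto(np.array([470.,-300,200]),D(211.5)); robot.sleep(.2);c=shot('wrist','g.png')
    import pickle;pickle.dump(c,open('g.pkl','wb'))
    b=shot('side'); a=shot('scene')
    g=cv2.resize(b['frame'][160:290,280:380],None,fx=3,fy=3,interpolation=cv2.INTER_CUBIC)
    w=(255*(c['frame']/255.)**.6).astype(np.uint8)[:240,120:520]
    im=np.zeros((390,800,3),np.uint8);im[:,:300]=g;im[:240*1,300:700]=w;
    cv2.imwrite('pics/h.png',im);print(T())
E
```

```text
36.26502256729129 [-1.1992218  -0.6002378   6.97977658] 9.8917
35.97654615416847 [ 0.60670109 -0.64014128 -2.49375613] 10.8
12.0917
[ 0.30274269  0.27467591 -1.56493742] [568.20787362  75.91838093 127.71845927]
14.425
17.35
```

View pics/h.png

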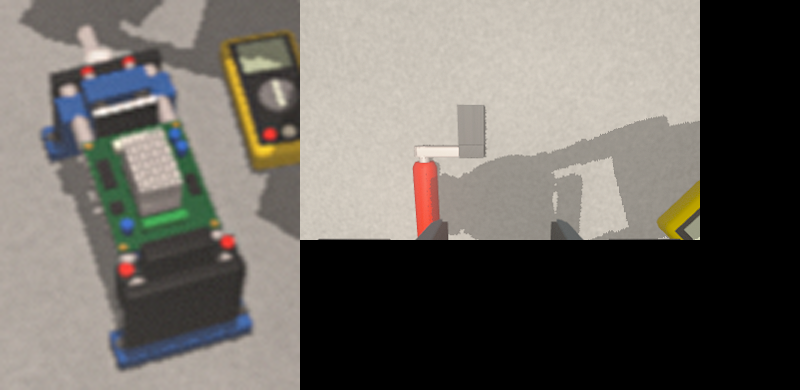

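The board lies flat on the rods between the jaws. In the wrist view the hub's top face spans px x 278–304, y 105–157, with its mouth up and its sides parallel to the image. I'll measure the hub from its edges.

Run:
```python
from h import *
import pickle
c=pickle.load(open('g.pkl','rb'));f=c['frame']
h=cv2.cvtColor(f,cv2.COLOR_BGR2HSV)
m=cv2.inRange(f.max(2),0,110).copy();r=m[98:162,268:316]
g=f.max(2)
print(g[125,268:316].tolist());print(g[96:166,290].tolist())
red=cv2.inRange(h,(0,150,60),(8,255,255))|cv2.inRange(h,(172,150,60),(180,255,255));red[:150]=0
ct=max(cv2.findContours(red,0,2)[0],key=cv2.contourArea)[:,0]
ct=ct[(ct[:,1]>165)&(ct[:,1]<218)]
L=[];R=[]
for v in range(168,218):
    x=ct[ct[:,1]==v,0]
    if len(x)>=2: L.append((x.min()+x.max())/2)
    
print(L[0],L[-1],len(L))
A=onz(c,L[0],168,14);B=onz(c,L[-1],217,14);print('handle axis',A,B,np.degrees(np.arctan2(*(A-B)[1::-1])))
Q=[onz(c,a,b,28) for a,b in((278,105),(304,105),(304,157),(278,157))]
for q in Q: print(q.round(1))
print(np.mean(Q,0),[np.linalg.norm(Q[i]-Q[i-1]).round(1) for i in range(4)])
```

```text
[177, 179, 179, 177, 176, 175, 175, 177, 180, 159, 117, 119, 118, 118, 118, 117, 118, 120, 120, 120, 121, 121, 121, 121, 118, 116, 115, 118, 119, 119, 120, 120, 118, 118, 122, 103, 73, 126, 175, 186, 182, 176, 174, 176, 179, 182, 183, 181]
[175, 174, 173, 173, 176, 178, 177, 180, 169, 117, 120, 124, 122, 122, 123, 122, 123, 123, 123, 122, 122, 123, 122, 122, 123, 121, 121, 120, 121, 121, 120, 120, 122, 122, 121, 121, 121, 119, 121, 119, 120, 120, 118, 119, 120, 118, 118, 120, 104, 109, 121, 119, 117, 116, 116, 117, 117, 117, 116, 114, 113, 102, 148, 176, 176, 178, 175, 174, 173, 175]
246.0 247.0 2
handle axis [ 497.36481512 -381.4054332    14.        ] [ 548.91893248 -352.52124629   14.        ] -150.7394308334356
[ 417.4 -382.5   28. ]
[ 403.1 -359.2   28. ]
[ 450.  -331.2   28. ]
[ 464.9 -355.5   28. ]
[ 433.84973653 -357.0854009    28.        ] [np.float64(54.6), np.float64(27.4), np.float64(54.6), np.float64(28.5)]
```

Run:
```python
from h import *
import pickle
th=np.radians(210);d=np.array([np.cos(th),np.sin(th),0])
h=np.array([433.8,-357.1,0])+5*d
robot.goto(h+[0,0,90],D(210)); robot.line_to(h+[0,0,3],rate=120); claw.grip(0.)
s=robot.state();print(s['width']*91,s['force'],s['tcp_pos'],T())
if s['width']*91>20:
    robot.line_to(h+[0,0,120],rate=150)
    s=robot.state();print(s['width']*91,s['force'],s['moment'],T())
    robot.goto(VW(-55-60+5,0,74),D(84.76)); robot.sleep(.3)
    s=robot.state();print(s['force'],s['moment'],s['tcp_pos'])
    c=shot('wrist');b=shot('side');a=shot('scene');pickle.dump((c,b,a),open('i.pkl','wb'));print(T())
    w=(255*(c['frame']/255.)**.6).astype(np.uint8)
    print([proj(k,VW(-67,0,85)).round(1).tolist() for k in(c,b,a)])
    q=proj(b,VW(-80,0,85)).astype(int);g=b['frame'][q[1]-45:q[1]+45,q[0]-50:q[0]+50]
    q=proj(a,VW(-80,0,85)).astype(int);e=a['frame'][q[1]-45:q[1]+45,q[0]-50:q[0]+50]
    g,e=[cv2.resize(x,(300,270),interpolation=cv2.INTER_CUBIC) for x in(g,e)]
    cv2.imwrite('pics/i.png',np.vstack([w[100:400],np.hstack([g,e,np.zeros((270,40,3),np.uint8)])]))
```

```text
27.471662017285745 [-0.41979816 -0.6956786   5.47958174] [ 429.60106181 -359.78119818    3.19626639] 19.4
27.714030416560973 [ 0.60822546 -0.57128925 -4.7451994 ] [ 0.10531201  0.01438642 -0.03101641] 20.3333
[-0.51280822  0.95191159 -4.01553558] [ 0.07470341 -0.16406537 -0.02681793] [ 544.74960732 -179.58759182   74.01766308]
23.0667
[[319.4, 178.3], [307.8, 168.4], [264.2, 198.7]]
```

View pics/i.png

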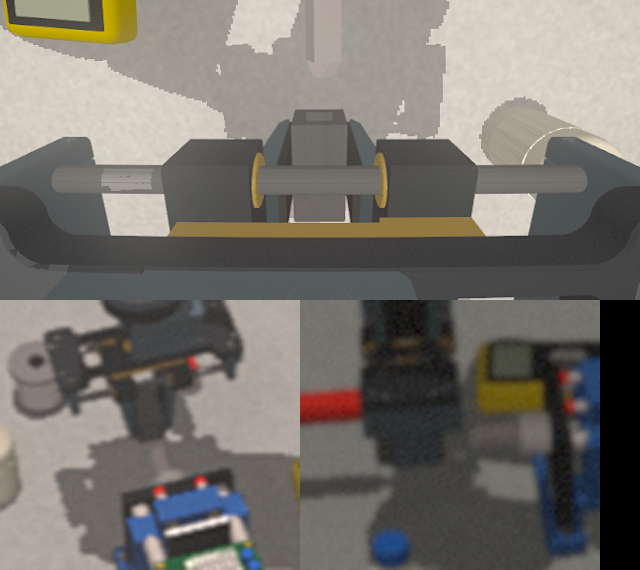

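View i: the hub is held straight along the image at u≈319.5. The square end is at u≈323, slightly right, and shows two faces, so the screw may not be at a multiple of 90°. I'll zoom in on both wrist frames of it.

Run:
```python
from h import *
import pickle
c,b,a=pickle.load(open('i.pkl','rb'));v=pickle.load(open('v2.pkl','rb'))
f=c['frame']
x=cv2.resize(f[100:250,270:370],None,fx=4,fy=4,interpolation=cv2.INTER_CUBIC)
print([proj(v,VW(xx,0,85)).round(1).tolist() for xx in(-67,-27)])
q=proj(v,VW(-67,0,85)).astype(int);e=v['frame'][q[1]-25:q[1]+25,max(q[0]-10,0):q[0]+54];e=cv2.resize(e,(384,300),interpolation=cv2.INTER_CUBIC)
im=np.zeros((600,790,3),np.uint8);im[:,:400]=x;im[:300,404:788]=e;cv2.imwrite('pics/j.png',(255*(im/255.)**.7).astype(np.uint8))
for r in(125,140,155,165,170,174): print(r,f[r,295:352].max(1).tolist())
for r in(215,220): print(r,f[r,285:355].max(1).tolist())
print([proj(c,VW(xx,0,85)).round(1).tolist() for xx in(-67,-47,-27)])
```

```text
[[79.6, 126.2], [116.0, 125.8]]
125 [120, 120, 119, 117, 118, 116, 119, 122, 123, 120, 115, 110, 109, 108, 110, 109, 106, 108, 117, 135, 142, 142, 141, 141, 141, 142, 141, 141, 141, 140, 140, 141, 142, 141, 142, 142, 141, 140, 141, 140, 141, 141, 141, 140, 141, 141, 128, 119, 120, 122, 122, 120, 119, 119, 118, 117, 116]
140 [119, 119, 119, 120, 121, 123, 121, 121, 120, 119, 114, 107, 109, 108, 110, 108, 107, 108, 112, 131, 143, 142, 141, 141, 142, 142, 142, 141, 142, 142, 140, 141, 141, 142, 141, 139, 141, 141, 141, 141, 141, 140, 141, 140, 141, 140, 127, 118, 120, 120, 122, 121, 121, 121, 124, 122, 121]
155 [118, 118, 118, 118, 118, 118, 118, 118, 120, 121, 117, 111, 108, 106, 109, 109, 107, 105, 107, 127, 143, 142, 141, 141, 141, 141, 141, 141, 140, 141, 142, 141, 142, 140, 140, 141, 141, 141, 140, 141, 141, 140, 141, 141, 141, 139, 130, 123, 125, 123, 123, 119, 119, 118, 116, 117, 119]
165 [119, 118, 117, 118, 116, 118, 117, 116, 115, 115, 114, 117, 117, 128, 139, 141, 140, 139, 141, 141, 140, 141, 140, 141, 141, 141, 140, 139, 137, 137, 138, 141, 141, 137, 135, 133, 131, 131, 132
[... 611 characters left out ...]
 115, 114, 114, 113, 116, 117, 116, 115, 115, 117, 116, 116]
215 [113, 113, 112, 113, 114, 114, 114, 118, 94, 52, 50, 51, 51, 53, 53, 51, 54, 51, 51, 51, 57, 65, 68, 68, 68, 67, 69, 70, 67, 70, 68, 69, 68, 69, 70, 68, 69, 67, 65, 66, 65, 66, 64, 64, 67, 68, 67, 61, 52, 51, 52, 54, 52, 54, 53, 51, 54, 53, 50, 64, 100, 118, 115, 116, 114, 115, 114, 115, 115, 116]
220 [64, 60, 53, 50, 90, 122, 111, 78, 51, 52, 52, 53, 52, 52, 53, 51, 52, 54, 52, 49, 53, 60, 63, 65, 64, 65, 66, 65, 65, 65, 64, 63, 66, 65, 62, 64, 64, 61, 62, 61, 60, 60, 60, 62, 63, 63, 63, 56, 52, 50, 53, 54, 52, 51, 52, 50, 51, 52, 53, 53, 53, 96, 120, 121, 91, 51, 51, 54, 66, 83]
[[319.4, 178.3], [319.4, 139.1], [319.4, 97.4]]
```

View pics/j.png

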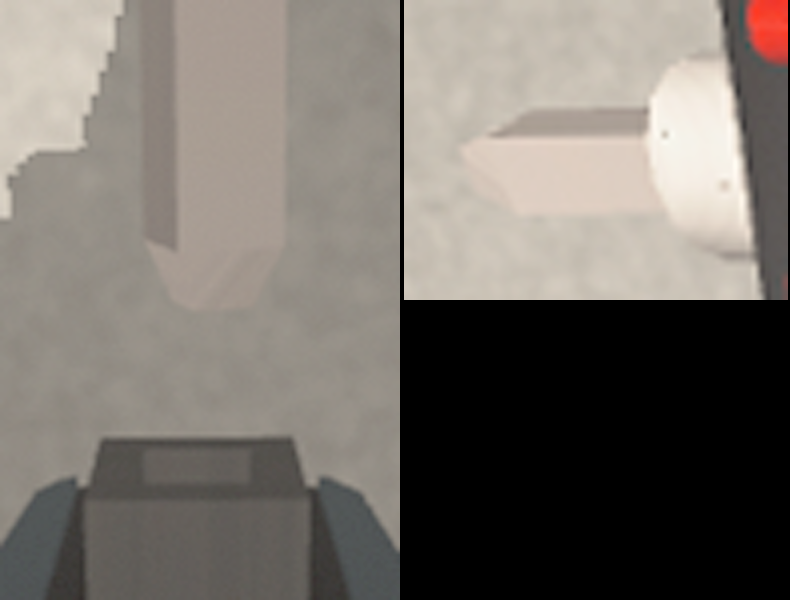

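The square is turned about 17° clockwise as seen from the crank end. Its faces run u 305.5–313.8 and 313.8–341. I'll solve for that angle and the lateral offset, roll the crank to match, and insert with force feedback.

```bash
cat > solve.py <<'E'
from h import *
import pickle
from scipy.optimize import least_squares
def solve():
    c,_,_=pickle.load(open('i.pkl','rb'))
    obs={(125,0):305.2,(125,1):313.4,(125,2):341.1,(155,0):305.6,(155,1):314.0,(155,2):341.3}
    def col(y,z,row):  # column where the edge line (vise y,z) crosses image row
        P=np.array([proj(c,VW(x,y,z)) for x in np.linspace(-70,-10,25)]); i=np.argsort(P[:,1]); return np.interp(row,P[i,1],P[i,0])
    def res(p):
        y0,b,dz=p;r=7*2**.5;q=np.pi/4
        E=[(y0+r*np.sin(q+b),85+dz-r*np.cos(q+b)),(y0+r*np.sin(q-b),85+dz+r*np.cos(q-b)),(y0-r*np.sin(q+b),85+dz+r*np.cos(q+b))]
        return [col(*E[k],row)-o for (row,k),o in obs.items()]+[dz/2]
    s=least_squares(res,[0,.3,0]);return s
if __name__=='__main__':
    s=solve();print(s.x,np.degrees(s.x[1]),s.fun.round(2))
    b=s.x[1]
    from scipy.spatial.transform import Rotation as Ro
    R=Ro.from_rotvec(b*np.array([*u,0])).as_matrix()@D(84.76);print(R.round(3))
    for x in(-115,-55): 
        t=VW(x+5,s.x[0],85)+10.8*R[:,2]; print(t.round(1),robot.inverse_kinematics(t,R))
E
python3 solve.py
```

```text
[-1.70470244  0.32951756  0.21509558] 18.87996564355919 [ 0.1   0.32  0.22  0.01 -0.16 -0.5   0.11]
[[ 0.091  0.942 -0.322]
 [ 0.996 -0.086  0.03 ]
 [-0.    -0.324 -0.946]]
[ 543.  -179.3   74.8] [-0.36860969  0.7385747   1.33816101 -0.09024631  1.38338206 -0.24607943]
[ 548.5 -119.6   74.8] [-0.28231101  0.72840972  1.36298912 -0.06263383  1.37450807 -0.16858418]
```

```bash
cat > ins.py <<'E'
from solve import *
from scipy.spatial.transform import Rotation as Ro
ux=np.array([*u,0]);ny=np.array([*n,0])
b=np.radians(18.5);R=Ro.from_rotvec(b*ux).as_matrix()@D(84.76)
off=np.array([0,-1.9,0.]) # along x,y,z vise
def tcp(x,off): return VW(x+5,off[1],85+off[2])+10.8*R[:,2]
if __name__=='__main__':
    robot.goto(tcp(-108,off),R);robot.line_to(tcp(-101,off),rate=60);robot.sleep(.2)
    f0=robot.state()['force'];x=-101
    while x<-48:
        x+=2.5;robot.line_to(tcp(x,off),rate=50)
        s=robot.state();d=s['force']-f0;fx,fy,fz=d@ux,d@ny,d[2]
        print(round(x,1),[round(float(v),1) for v in(fx,fy,fz)],s['moment'].round(2),off.round(2),round(s['clock'],2))
        if -fx>22: break
        for i,fv in((1,fy),(2,fz)):
            if abs(fv)>3: off[i]+=np.clip(fv*.06,-.5,.5)
    np.save('off.npy',[x,*off])
    print(robot.state()['tcp_pos']-tcp(x,off),robot.state()['width'])
E
python3 ins.py
```

```text
-98.5 [0.1, -0.5, -1.5] [ 0.   -0.54 -0.  ] [ 0.  -1.9  0. ] 24.3
-96.0 [0.9, 0.2, -1.4] [ 0.04 -0.56 -0.02] [ 0.  -1.9  0. ] 24.55
-93.5 [-1.2, 0.2, -0.9] [ 0.01 -0.55 -0.04] [ 0.  -1.9  0. ] 24.8
-91.0 [0.0, -0.9, -0.2] [ 0.06 -0.51  0.03] [ 0.  -1.9  0. ] 25.05
-88.5 [-0.3, -0.5, 0.2] [ 0.   -0.52  0.02] [ 0.  -1.9  0. ] 25.3
-86.0 [0.4, -0.3, -0.9] [ 0.02 -0.52  0.02] [ 0.  -1.9  0. ] 25.55
-83.5 [-0.3, -0.9, -0.6] [ 0.04 -0.54  0.02] [ 0.  -1.9  0. ] 25.8
-81.0 [-0.3, -0.5, -0.5] [ 0.   -0.55  0.03] [ 0.  -1.9  0. ] 26.05
-78.5 [0.3, -0.1, -1.0] [ 0.12 -0.59 -0.  ] [ 0.  -1.9  0. ] 26.3
-76.0 [-0.5, -0.8, -0.7] [ 0.08 -0.51 -0.04] [ 0.  -1.9  0. ] 26.55
-73.5 [0.2, -0.2, -1.2] [ 0.05 -0.5   0.05] [ 0.  -1.9  0. ] 26.8
-71.0 [0.2, -0.3, -0.4] [ 0.03 -0.49  0.01] [ 0.  -1.9  0. ] 27.05
-68.5 [-0.1, 1.0, 0.3] [ 0.06 -0.53  0.04] [ 0.  -1.9  0. ] 27.3
-66.0 [0.1, -0.6, 0.2] [-0.02 -0.56 -0.01] [ 0.  -1.9  0. ] 27.55
-63.5 [0.5, -0.9, -1.2] [ 0.05 -0.53  0.05] [ 0.  -1.9  0. ] 27.8
-61.0 [-0.1, -0.1, 0.2] [ 0.04 -0.52  0.  ] [ 0.  -1.9  0. ] 28.05
-58.5 [0.0, -0.0, -0.5] [ 0.05 -0.54  0.01] [ 0.  -1.9  0. ] 28.3
-56.0 [0.8, -0.6, -0.5] [ 0.05 -0.55  0.01] [ 0.  -1.9  0. ] 28.55
-53.5 [0.9, -0.7, -1.5] [ 0.03 -0.57  0.01] [ 0.  -1.9  0. ] 28.8
-51.0 [-14.5, 1.4, 0.2] [-2.61 -0.04  1.  ] [ 0.  -1.9  0. ] 29.05
-48.5 [-29.2, 3.2, -0.9] [-5.04  0.46  1.96] [ 0.  -1.9  0. ] 29.3
[-0.35073046 -3.85611659  0.21308323] 0.303645398817189
```

The crank met no side force and hit a firm stop at x≈-52.5, which is home as far as the stop force can tell. Next I'll release it, take the handle (tilted 12° away from the bottle) and wind.

```bash
cat > wind.py <<'E'
from ins import *
Rw=Ro.from_rotvec(-np.radians(12)*ux).as_matrix()@D(84.76)
XH=-143.
def hp(psi,back=0): # tcp for handle at angle psi deg
    a=np.radians(psi); return VW(XH,-1.9+55*np.cos(a),85.2+55*np.sin(a))+(13-back)*Rw[:,2]
def wind(a,b,step=20,rate=100):
    N=max(1,int(round(abs(b-a)/step)));mx=0
    for p in np.linspace(a,b,N+1)[1:]:
        robot.line_to(hp(p),rate=rate); s=robot.state();F=np.linalg.norm(s['force']-[0,0,0]);mx=max(mx,F)
        if F>45: print('STOP',p,s['force'],s['tcp_pos']-hp(p));return p
    print('at',b,'maxF',mx,T());return b
E
python3 - <<'E'
from wind import *
x=-52.
robot.line_to(tcp(x,off),rate=40); print(robot.state()['force']); claw.grip(.6)
robot.line_to(tcp(x,off)-110*R[:,2],rate=200)
robot.goto(hp(18.5,100),Rw); robot.line_to(hp(18.5),rate=150); robot.sleep(.1)
s=robot.state();print(s['force'],T());claw.grip(0.)
s=robot.state();print(s['width']*91,s['force'],T())
b=shot('side');a=shot('scene');w=shot('wrist')
q=proj(b,VW(-80,0,85)).astype(int);g=b['frame'][q[1]-45:q[1]+45,q[0]-50:q[0]+50]
q=proj(a,VW(-80,0,85)).astype(int);e=a['frame'][q[1]-45:q[1]+45,q[0]-50:q[0]+50]
g,e=[cv2.resize(x,(320,270),interpolation=cv2.INTER_CUBIC) for x in(g,e)]
cv2.imwrite('pics/k.png',np.vstack([(255*(w['frame'][:300]/255.)**.6).astype(np.uint8),np.hstack([g,e])]))
if 24<s['width']*91<33: p=wind(18.5,58.5); print(robot.state()['force'],robot.state()['moment'],robot.state()['width']*91)
E
```

```text
[-0.91686241 -5.91770837 -3.43203802]
[-0.38618283  0.00456727 -0.37726505] 32.5417
27.461034955997544 [-3.63247588 -2.0946063   2.47170695] 33.075
at 58.5 maxF 15.120903431517473 33.9083
[-6.88406861 -8.0665587  10.77877316] [-1.27422284  0.71647276 -0.05425378] 27.771796344548328
```

View pics/k.png

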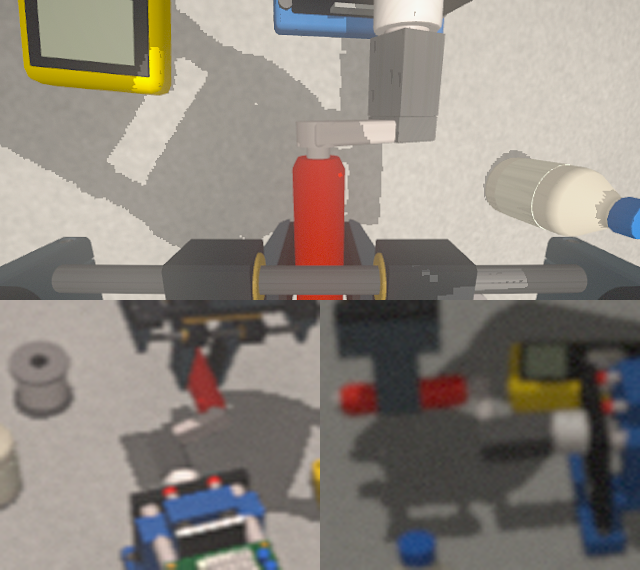

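View k: the hub is seated against the white collar, with the handle in the grip and clear of the bottle. Forces are low, so I'll keep winding to 3 turns and then measure.

Run:
```python
from wind import *
p=58.5
for t in(198.5,378.5,738.5,1098.5):
    q=wind(p,t); 
    if q!=t: break
    p=t
s=robot.state();print(s['force'],s['width']*91,T())
```

```text
at 198.5 maxF 10.478355499309886 36.3
at 378.5 maxF 13.123924294701016 39.375
at 738.5 maxF 15.656667452842642 45.525
at 1098.5 maxF 14.505989088736168 51.675
[-9.51493506 -9.20725178 -0.3167238 ] 27.217100855951426 51.675
```

Run:
```python
from wind import *
claw.grip(.6); robot.line_to(hp(18.5,120),rate=250)
robot.goto(np.array([640.,110,250]),D(174.76)); robot.sleep(.15); c=shot('wrist'); pickle.dump(c,open('v3.pkl','wb'));print(T())
v=pickle.load(open('v2.pkl','rb'))
G=lambda c:(255*(c['frame']/255.)**.5).astype(np.uint8)
A,B=G(v),G(c)
x=cv2.resize(A[65:185,90:390],None,fx=2.6,fy=2.5,interpolation=cv2.INTER_CUBIC)[:290];y=cv2.resize(B[65:185,90:390],None,fx=2.6,fy=2.5,interpolation=cv2.INTER_CUBIC)[:300]
cv2.imwrite('pics/l.png',np.vstack([x,y]))
print(np.abs(np.array(v['t'])-c['t']).max())
```

```text
54.4667
0.11021149681090492
```

View pics/l.png

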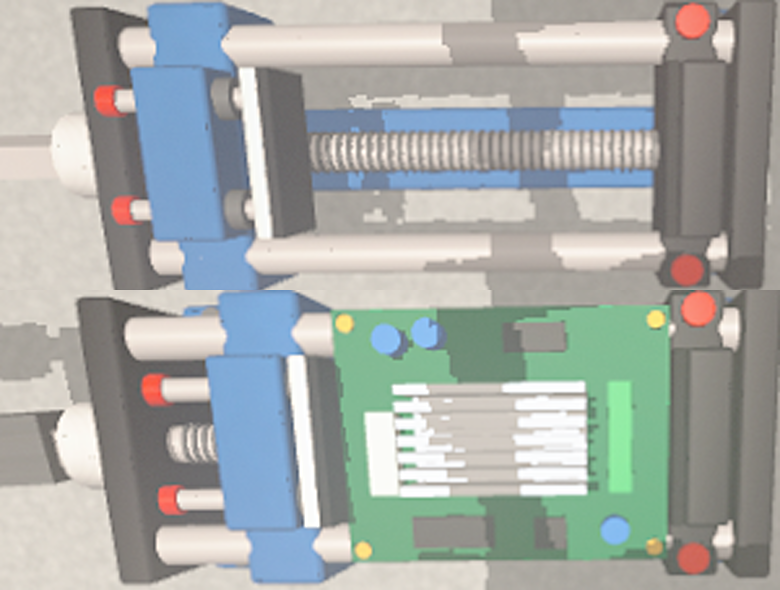

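View l (top before, bottom after): the board is hard against the rear jaw (edge at column 668) and the sprung face is pressed against it. The pins stand further out behind the blue jaw. I'll compute the travel from rays.

Run:
```python
from h import *
import pickle
v,c=pickle.load(open('v2.pkl','rb')),pickle.load(open('v3.pkl','rb'))
def X(cam,x,y,z,top):
    y=y if top else y-290
    p=onz(cam,90+x/2.6,65+y/2.5,z)[:2]; return round(float(p@u+19),1),round(float(p@n+558.9),1)
print('board ends', [X(c,*q,116,0) for q in((334,320),(354,548),(669,320),(667,548))])
print('face free',[X(v,*q,138,1) for q in((255,68),(272,236))],'now',[X(c,*q,138,0) for q in((304,357),(319,525))])
for z in(130,138): print('blue right top',[X(v,*q,z,1) for q in((210,68),(227,236))],[X(c,*q,z,0) for q in((283,357),(297,525))])
for z in(130,138): print('blue left top',[X(v,*q,z,1) for q in((133,70),(152,238))],[X(c,*q,z,0) for q in((209,362),(229,527))])
for z in(108,118,125): print('red head left',[X(v,*q,z,1) for q in((95,98),(112,210))],[X(c,*q,z,0) for q in((142,388),(158,498))])
print('rear face top',[X(v,*q,138,1) for q in((668,65),(664,235))],[X(c,*q,138,0) for q in((673,352),(671,522))])
print('thumbs',[X(v,*q,118,1) for q in((693,20),(687,270))],[X(c,*q,118,0) for q in((699,309),(693,558))])
print('plate',[X(v,*q,118,1) for q in((73,10),)],[X(c,*q,118,0) for q in((79,300),)])
# row profile along line in raw frames
for nm,cam in(('before',v),('after',c)):
    r=65+100/2.5; print(nm,cam['frame'][int(r),125:225].max(1).tolist())
```

```text
board ends [(93.4, 43.4), (94.3, -41.1), (211.8, 42.8), (212.7, -41.4)]
face free [(74.9, 28.6), (75.1, -29.4)] now [(89.2, 28.6), (89.3, -29.3)]
blue right top [(56.1, 29.4), (55.6, -30.4)] [(79.2, 29.4), (78.6, -30.2)]
blue right top [(59.8, 28.7), (59.2, -29.4)] [(82.1, 28.7), (81.5, -29.3)]
blue left top [(29.2, 29.0), (28.0, -31.0)] [(53.4, 28.0), (53.8, -30.8)]
blue left top [(33.6, 28.3), (32.4, -30.0)] [(57.1, 27.3), (57.4, -29.9)]
red head left [(1.4, 20.7), (1.7, -22.5)] [(17.0, 20.5), (17.4, -21.7)]
red head left [(7.3, 20.2), (7.6, -21.6)] [(22.4, 20.0), (22.8, -20.9)]
red head left [(11.5, 19.8), (11.8, -21.0)] [(26.2, 19.6), (26.6, -20.3)]
rear face top [(211.9, 29.3), (211.9, -29.0)] [(211.4, 29.6), (211.9, -28.7)]
thumbs [(222.0, 46.7), (222.6, -45.1)] [(222.0, 46.3), (222.4, -45.1)]
plate [(3.8, 51.3)] [(3.8, 51.3)]
before [52, 151, 241, 248, 246, 246, 247, 253, 164, 128, 223, 229, 226, 227, 228, 232, 202, 152, 170, 167, 169, 170, 170, 171, 171, 171, 170, 169, 169, 169, 168, 168, 169, 167, 170, 172, 172, 172, 173, 173, 172, 173, 170, 149, 120, 72, 61, 107, 105, 103, 104, 104, 102, 50, 81, 188, 224, 221, 233, 245, 244, 244, 248, 234, 94, 52, 56, 59, 54, 45, 45, 45, 45, 45, 44, 45, 45, 46, 46, 45, 45, 50, 98, 109, 108, 110, 114, 116, 116, 114, 113, 112, 111, 110, 108, 111, 108, 109, 109, 104]
after [53, 56, 56, 58, 58, 60, 61, 60, 61, 61, 64, 58, 50, 44, 42, 42, 43, 39, 39, 111, 255, 253, 250, 249, 250, 250, 217, 172, 236, 233, 232, 232, 232, 231, 231, 229, 230, 230, 230, 229, 229, 229, 229, 229, 237, 171, 175, 179, 184, 182, 182, 184, 183, 184, 184, 182, 182, 183, 181, 183, 183, 184, 183, 183, 186, 185, 188, 188, 187, 188, 190, 183, 164, 127, 83, 86, 146, 242, 252, 249, 249, 253, 252, 157, 53, 64, 65, 57, 52, 53, 54, 51, 52, 54, 58, 76, 73, 137, 137, 136]
```

Run:
```python
from h import *
import pickle
v,c=pickle.load(open('v2.pkl','rb')),pickle.load(open('v3.pkl','rb'))
def edge(row,lo,hi,sign):  # subpixel strongest gradient of given sign
    r=np.convolve(row,[.25,.5,.25],'same');g=sign*np.gradient(r);i=lo+np.argmax(g[lo:hi]);w=np.clip(g[i-2:i+3],0,None)
    return (w*np.arange(i-2,i+3)).sum()/w.sum()
def blueL(f,y):
    s=f[y,:,0].astype(float)-f[y,:,2]; return s
def vx(cam,x,y,z): p=onz(cam,x,y,z)[:2]; return p@u+19
rows=range(98,150,3);out=[]
for y in rows:
    res=[]
    for f in(v,c):
        fr=f['frame'];s=blueL(fr,y);g=fr[y].min(1).astype(float)
        idx=np.where(s[120:225]>70)[0]+120
        L=edge(s,idx[0]-4,idx[0]+5,1)
        w=np.where(g[170:235]>170)[0]+170
        S=edge(g,w[-1]-3,w[-1]+6,-1)
        res.append((L,S))
    out.append((y,*res[0],*res[1]))
o=np.array(out);print(o.round(1))
for z in(120,125,130,135,138):
    d=[(vx(c,r[3],r[0],z)-vx(v,r[1],r[0],z),vx(c,r[4],r[0],z)-vx(v,r[2],r[0],z)) for r in o]
    print(z,np.median(d,0).round(2),np.std(d,0).round(2))
for f in(v,c):
  h=cv2.cvtColor(f['frame'],cv2.COLOR_BGR2HSV);m=(cv2.inRange(h,(0,150,60),(8,255,255))|cv2.inRange(h,(172,150,60),(180,255,255)));m[:,:110]=0;m[:,200:]=0;m[:90]=0;m[160:]=0
  k,_,st,ce=cv2.connectedComponentsWithStats(m);
  for i in range(1,k):
    if st[i,4]>20: print('red',st[i].tolist(),[round(float(vx(f,*ce[i],z)),1) for z in(105,112,118)])
```

```text
[[ 98.  140.6 188.1 169.4 207.1]
 [101.  140.9 188.2 169.8 207.3]
 [104.  141.2 230.3 170.2 207.8]
 [107.  141.6 232.7 170.3 207.9]
 [110.  141.9 189.2 170.8 208.1]
 [113.  142.3 189.5 171.2 208.4]
 [116.  142.9 190.  171.5 240.3]
 [119.  143.1 190.1 171.9 239.8]
 [122.  143.7 226.5 172.2 240.7]
 [125.  144.  230.5 172.4 234. ]
 [128.  144.4 226.9 172.8 234.1]
 [131.  144.8 191.4 173.3 234.1]
 [134.  145.2 191.6 173.6 234.1]
 [137.  145.7 192.  174.  235. ]
 [140.  145.9 192.3 174.2 235.5]
 [143.  146.6 192.8 174.8 235.3]
 [146.  147.1 193.  175.1 235. ]
 [149.  147.6 193.1 175.6 211.6]]
120 [25.03 15.55] [ 0.1  21.03]
125 [24.58 15.25] [ 0.1  20.68]
130 [24.12 14.96] [ 0.1  20.33]
135 [23.67 14.66] [ 0.1  19.98]
138 [23.4  14.48] [ 0.1  19.77]
red [126, 99, 12, 13, 101] [3.5, 7.6, 11.1]
red [133, 143, 11, 12, 85] [4.1, 8.2, 11.7]
red [144, 98, 12, 13, 99] [19.2, 22.8, 26.0]
red [151, 143, 9, 12, 87] [19.7, 23.4, 26.5]
```

All three checks agree. The blue jaw moved 24 mm and the face only about 15.3 mm, so rear_jaw is about 4.3 mm (its top edge measured 211.9). The face is therefore about 8.7 mm in, which is too far. I'll regrasp the crank and back off about 3.7 mm of jaw (167°).

Run:
```python
from wind import *
robot.goto(hp(18.5,100),Rw); robot.line_to(hp(18.5),rate=180); claw.grip(0.)
s=robot.state();print(s['width']*91,s['force'],T())
if 24<s['width']*91<33:
    p=wind(18.5,-148.5,rate=120)
    claw.grip(.6); robot.line_to(hp(p,130),rate=250);print(T())
    robot.goto(np.array([640.,110,250]),D(174.76)); robot.sleep(.15); c=shot('wrist'); pickle.dump(c,open('v4.pkl','wb'));b=shot('side','side_end.png')
    print(T(),robot.state()['force'])
    v=pickle.load(open('v2.pkl','rb'))
    vx=lambda cam,x,y,z:onz(cam,x,y,z)[:2]@u+19
    for f in(v,c):
      h=cv2.cvtColor(f['frame'],cv2.COLOR_BGR2HSV);m=(cv2.inRange(h,(0,150,60),(8,255,255))|cv2.inRange(h,(172,150,60),(180,255,255)));m[:,:110]=0;m[:,200:]=0;m[:90]=0;m[160:]=0
      k,_,st,ce=cv2.connectedComponentsWithStats(m)
      print('red',[[round(float(vx(f,*ce[i],z)),1) for z in(105,112)] for i in range(1,k) if st[i,4]>20])
      for y in(101,113,131,149):
        q=f['frame'][y].astype(float);d=q[:,0]-q[:,2];i=np.where(d[120:225]>70)[0][0]+120;print(y,'blue left',i,round(float(vx(f,i,y,131)),1),end=' ')
        g=q.min(1);w=np.where(g[170:215]>170)[0]+170;print('strip right',w[-1],round(float(vx(f,w[-1],y,138)),1))
    m=cv2.inRange(cv2.cvtColor(c['frame'],cv2.COLOR_BGR2HSV),(40,70,30),(85,255,255));m=cv2.morphologyEx(m,cv2.MORPH_OPEN,np.ones((5,5)));ct=max(cv2.findContours(m,0,2)[0],key=cv2.contourArea)
    P=np.array([[*(lambda p:(p[:2]@u+19,p[:2]@n+558.9))(onz(c,*q[0],116))] for q in ct]);print('board x,y range',P.min(0).round(1),P.max(0).round(1))
```

```text
0.6928164134069723 [-0.32202244  0.8074501   1.61571313] 57.45
```

The grip closed on nothing, so the handle isn't where I left it. I'll locate it by its red mask in all three cameras.

Run:
```python
from wind import *
s=robot.state();print(s['tcp_pos']-hp(18.5))
cs={k:shot(k,'m_%s.png'%k) for k in('wrist','side','scene')}
pickle.dump(cs,open('m.pkl','wb'))
for k,f in cs.items():
    h=cv2.cvtColor(f['frame'],cv2.COLOR_BGR2HSV);m=cv2.inRange(h,(0,150,50),(8,255,255))|cv2.inRange(h,(172,150,50),(180,255,255))
    kk,_,st,ce=cv2.connectedComponentsWithStats(m)
    print(k,[(st[i].tolist(),ce[i].round(1).tolist()) for i in range(1,kk) if st[i,4]>25])
    for psi in(18.5,-20,-60,-90,-120): 
        a=np.radians(psi);e=[proj(f,VW(x,-1.9+55*np.cos(a),85+55*np.sin(a))).round().tolist() for x in(-87,-187)];print(psi,e)
```

```text
[0.09797178 0.02928621 0.04678676]
wrist [([288, 160, 48, 105, 2859], [311.4, 196.0]), ([318, 295, 3, 21, 63], [319.0, 305.0])]
18.5 [[319.0, 154.0], [319.0, 325.0]]
-20 [[308.0, 148.0], [309.0, 293.0]]
-60 [[334.0, 144.0], [332.0, 271.0]]
-90 [[367.0, 142.0], [362.0, 264.0]]
-120 [[405.0, 143.0], [396.0, 264.0]]
side [([606, 86, 13, 13, 93], [611.7, 92.3]), ([620, 98, 14, 14, 96], [626.4, 104.5]), ([607, 127, 8, 5, 27], [610.6, 129.0]), ([309, 136, 16, 23, 107], [315.8, 149.2]), ([412, 235, 28, 14, 216], [425.6, 241.3])]
18.5 [[322.0, 156.0], [313.0, 132.0]]
-20 [[322.0, 164.0], [313.0, 140.0]]
-60 [[314.0, 171.0], [306.0, 148.0]]
-90 [[306.0, 175.0], [298.0, 151.0]]
-120 [[297.0, 175.0], [289.0, 152.0]]
scene [([352, 150, 11, 15, 103], [356.5, 157.1]), ([215, 187, 38, 13, 328], [233.3, 193.5])]
18.5 [[255.0, 182.0], [215.0, 185.0]]
-20 [[256.0, 193.0], [217.0, 196.0]]
-60 [[257.0, 208.0], [218.0, 211.0]]
-90 [[257.0, 217.0], [218.0, 220.0]]
-120 [[258.0, 221.0], [218.0, 224.0]]
```

The handle has sagged to ψ≈-17° (all three views), which is socket play plus the closing fingers pushing it down. I'll regrasp it there, deeper, and back off.

```bash
cat > fin.py <<'E'
from wind import *
H=lambda psi,back=0: hp(psi,back-3)
if __name__=='__main__':
    claw.grip(.65); robot.line_to(H(-17),rate=120); claw.grip(0.)
    s=robot.state();print(s['width']*91,s['force'],T())
    if 24<s['width']*91<33:
        for p in np.linspace(-17,-153,8)[1:]:
            robot.line_to(H(p),rate=120);F=np.linalg.norm(robot.state()['force'])
            if F>45: print('STOP',p,F);break
        print(p,F,T()); claw.grip(.6); robot.line_to(H(p,130),rate=250);print(T())
        robot.goto(np.array([640.,110,250]),D(174.76)); robot.sleep(.1); c=shot('wrist'); pickle.dump(c,open('v4.pkl','wb'));b=shot('side','side_end.png');print(T())
    v=pickle.load(open('v2.pkl','rb'));v3=pickle.load(open('v3.pkl','rb'));c=pickle.load(open('v4.pkl','rb'))
    vx=lambda cam,x,y,z:onz(cam,x,y,z)[:2]@u+19
    for f in(v,v3,c):
      h=cv2.cvtColor(f['frame'],cv2.COLOR_BGR2HSV);m=(cv2.inRange(h,(0,150,60),(8,255,255))|cv2.inRange(h,(172,150,60),(180,255,255)));m[:,:110]=0;m[:,200:]=0;m[:90]=0;m[160:]=0
      k,_,st,ce=cv2.connectedComponentsWithStats(m)
      print('red',[[round(float(vx(f,*ce[i],z)),1) for z in(105,112)] for i in range(1,k) if st[i,4]>20],end=' ')
      for y in(101,131,149):
        q=f['frame'][y].astype(float);d=q[:,0]-q[:,2];i=np.where(d[120:225]>70)[0][0]+120;print('| blueL',round(float(vx(f,i,y,131)),1),end=' ')
        g=q.min(1);w=np.where(g[170:215]>170)[0]+170;print('strip',round(float(vx(f,w[-1],y,138)),1) if len(w) else None,end=' ')
      m=cv2.inRange(h,(40,70,30),(85,255,255));m[:60]=0;m=cv2.morphologyEx(m,cv2.MORPH_OPEN,np.ones((5,5)));ct=max(cv2.findContours(m,0,2)[0],key=cv2.contourArea)
      P=np.array([[*(lambda p:(p[:2]@u+19,p[:2]@n+558.9))(onz(f,*q[0],116))] for q in ct]);print('\n green x,y',P.min(0).round(1),P.max(0).round(1))
E
python3 fin.py
```

```text
27.359827884867293 [1.51860649 0.87186905 0.22837507] 59.6333
-153.0 1.604317220169087 61.7917
63.0583
64.55
red [[3.5, 7.6], [4.1, 8.2]] | blueL 29.6 strip 74.1 | blueL 29.8 strip 74.3 | blueL 30.5 strip 73.7 
 green x,y [300.1  29. ] [368.4  59.1]
red [[19.2, 22.8], [19.7, 23.4]] | blueL 52.8 strip 88.6 | blueL 53.5 strip 88.1 | blueL 53.5 strip 88.5 
 green x,y [ 92.4 -45.9] [212.4  48. ]
red [[19.1, 22.8], [19.4, 23.1]] | blueL 49.5 strip 87.9 | blueL 50.0 strip 88.3 | blueL 49.9 strip 88.7 
 green x,y [ 92.  -45.8] [212.4  48. ]
```

Run:
```python
from wind import *
import pickle
f=pickle.load(open('m.pkl','rb'))['side'];im=cv2.imread('pics/side_end.png');old=cv2.imread('pics/b.png')
h=cv2.cvtColor(im,cv2.COLOR_BGR2HSV);m=cv2.inRange(h,(0,130,40),(8,255,255))|cv2.inRange(h,(172,130,40),(180,255,255));m[:100]=0;m[230:]=0;m[:,400:]=0
k,_,st,ce=cv2.connectedComponentsWithStats(m);print([(st[i].tolist(),ce[i].round(1).tolist()) for i in range(1,k) if st[i,4]>25])
for psi in(-153,-140,-120):
    a=np.radians(psi);print(psi,[proj(f,VW(x,-1.9+55*np.cos(a),85+55*np.sin(a))).round(1).tolist() for x in(-87,-137,-187)])
for n,(x,y,w,hh) in dict(bottle=(240,152,24,36),spool=(258,133,20,24),meter=(352,168,38,48),driver=(385,233,56,24)).items():
    t=old[y:y+hh,x:x+w];r=cv2.matchTemplate(im[y-8:y+hh+8,x-8:x+w+8],t,cv2.TM_CCOEFF_NORMED);_,mx,_,loc=cv2.minMaxLoc(r);print(n,loc[0]-8,loc[1]-8,round(mx,2))
order.finish_job()
```

```text
[]
-153 [[290.1, 172.4], [286.0, 160.3], [282.1, 148.6]]
-140 [[292.5, 174.0], [288.4, 161.9], [284.5, 150.3]]
-120 [[297.2, 175.4], [293.1, 163.4], [289.1, 151.8]]
bottle 0 0 1.0
spool 0 0 0.98
meter 0 0 0.85
driver 0 0 0.86
the job is handed in; nothing more can be done
```

I handed the job in at about 64.6 s on the robot's clock, with the board clamped and the crank left on the screw. I did not get a clear final look at the crank.

- **Board:** It lies flat on the rods, long way along them, against the rear jaw. Its rear edge is at vise x ≈ 212 mm and the rear jaw's face at ≈ 212 mm. It measured about 1 mm off centre, which is within the calibration.
- **Crank:** The screw's square stood about 18.5° round, so I rolled the crank to match. It slid on with no side force until a firm stop at about 29 N.
- **Winding:** I wound three full turns clockwise. The images then showed the sprung face about 8.7 mm in, because the rear jaw stood about 4.3 mm nearer than I first judged. I backed off a little under half a turn.
- **Regrasp missed once:** On the first regrasp the handle had sagged about 35°, and the fingers closed on nothing. I found it again with the cameras and regrasped it.
- **Sprung face:** The jaw came back about 3.5 mm while the face and board stayed still. The face is now about 4.6–5.5 mm in, where half-way is 5 mm.
- **Other things on the bench:** In the last side picture the bottle, spool, meter and screwdriver showed no shift. The match was weaker for the meter and screwdriver (about 0.85).

**Failed check:** My last search for the red handle in the side picture found nothing, probably because the arm hides or shades it there. That the crank is still home rests on the stop force, the earlier picture of it against the collar, and its turning the screw right up to the end.

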